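Gauge the stand-off under a spectrometer probe

TASK

Before the crown goes under the probe, find the gap between the probe's nose and the board on the lab jack: lay the gauge leaves on the board and slide them in under the nose, tip first and until the whole bevel is through, from the thinnest up, one at a time, until one binds lightly between nose and board. Lay each leaf that passes loosely flat in the empty tray, clear of the others, before you bring the next; leave the first that binds gripped under the nose, its bevel through on the far side, and the thicker ones where they lie. Never force a leaf, do not knock the probe, and leave everything else alone.

Things in the scene. Friction and masses are not known exactly. Their poses are not given: they have to be found in the camera images.
- leaf1: aluminium gauge leaf 5 mm thick (thinnest): flat bar 160 x 20 mm, lying flat, with an upright grip block near its rear (20 mm along the leaf, 14 mm across, top 42 mm above the underside). Origin: on the underside below the block's middle; x along the leaf (tip at +145 mm, rear at -15 mm), z up. Top bevelled down 2.8 mm over the last 22 mm to the tip. 0.07-0.15 kg
- leaf2: aluminium gauge leaf 7.5 mm thick (second): flat bar 160 x 20 mm, lying flat, with an upright grip block near its rear (20 mm along the leaf, 14 mm across, top 42 mm above the underside). Origin: on the underside below the block's middle; x along the leaf (tip at +145 mm, rear at -15 mm), z up. Top bevelled down 2.8 mm over the last 22 mm to the tip. 0.07-0.15 kg
- leaf3: aluminium gauge leaf 10 mm thick (third): flat bar 160 x 20 mm, lying flat, with an upright grip block near its rear (20 mm along the leaf, 14 mm across, top 42 mm above the underside). Origin: on the underside below the block's middle; x along the leaf (tip at +145 mm, rear at -15 mm), z up. Top bevelled down 2.8 mm over the last 22 mm to the tip. 0.07-0.15 kg
- leaf4: aluminium gauge leaf 12.5 mm thick (thickest): flat bar 160 x 20 mm, lying flat, with an upright grip block near its rear (20 mm along the leaf, 14 mm across, top 42 mm above the underside). Origin: on the underside below the block's middle; x along the leaf (tip at +145 mm, rear at -15 mm), z up. Top bevelled down 2.8 mm over the last 22 mm to the tip. 0.07-0.15 kg
- mark (a point): point on the flat top of the grey board on the lab jack (85 mm above the table) straight under the axis of the probe's nose. x points away from the robot, the way the leaves go in; z up. The board is 260 x 130 mm, from x = -200 to +60 mm, and bare between its near edge and the nose. Fixed
- stand: probe stand: column behind the jack, arm, white head (36 x 52 mm, 50 to 165 mm above the board) with a domed 14 mm steel nose pointing down at mark, an unknown 3.4 to 9.8 mm above the board. The head floats: a leaf slightly too thick lifts it (3 mm at most), bears its weight, 3.4 N, and takes 4 to 8 N to push in; a loose one under 1.5 N. Origin on the table under the nose
- leaf_tray: shallow steel tray, 190 (x) x 200 (y) x 14 mm, floor 4 mm thick, with low ribs between the four leaves, which lie 48 mm apart, grip blocks towards the robot, tips away, from the thinnest at its left (+y) to the thickest at its right. Origin: centre of its underside. Fixed, left or right of the jack
- spare_tray: the same shallow steel tray without ribs, empty, on the jack's other side; floor 4 mm thick, inner floor 182 x 192 mm. Origin: centre of its underside, x away from the robot. Fixed
- nose_cap: black push-on cap, 22 mm across and 22 mm tall, standing on the jack's board beside the nose; a bystander
- swab_jar: closed glass jar with steel lid, 56 mm across, 75 mm tall; a bystander
- loupe: black eye loupe, 38 mm across, 34 mm tall; a bystander
- driver: screwdriver with black handle, 170 mm; a bystander
- ref_puck: round steel reference puck, 38 mm across, 12 mm tall; a bystander
- notebook: closed notebook, 150 x 105 x 14 mm; a bystander
There are look-alikes about, which are no part of the job. Leave any turquoise or yellow look-alike of the leaf1 alone.

How it is judged:
By the outcome, as a careful person would: the job done as asked, in the order asked, and still so for the second after the job is handed in, with the robot touching nothing.
It also fails if it takes over 72 s, if anything falls off the work surface, if the arm or the gripper's body presses on something with over 40 N, if the wrist force passes 120 N, or if a joint passes its speed limit or range.

ROBOT

A 6-joint arm with a two-finger parallel gripper is mounted at the origin on the work surface. World frame = base frame: x ahead of the robot, y to its left, z up, the work surface at z = 0. Lengths are in m, angles in rad, forces in N, time in s.
With the tool pointing down it reaches from about 0.375 to 0.9 m from the base axis. Payload 3.1 kg.
Tool frame: the origin (TCP) lies midway between the tips of the shut fingers; the grasp point (between the pads) lies 19 mm behind it; z points along the fingers, y is the line along which they close (so a half turn about z gives the same grasp; the last joint's range is limited). The gripper opens to 85 mm and grips with 20 to 120 N. Pads are 22 mm wide; open, the fingers measure 114 mm over their backs; the gripper's body (76 mm by 85 mm) begins 54 mm behind the grasp point. The pads swing forward as they close: fully open they stand 13 mm farther back than shut.
Start: joints at [1.099, 0.527, 1.433, -0, 1.181, -0.178], TCP at [0.181, 0.598, 0.231] pointing down, gripper open.
Joint ranges: [-3.08, 3.08], [-0.75, 2.2], [0.22, 2.44], [-1.43, 4.57], [0, 2.65], [-2.85, 2.85]. Speed limits (rad/s): [2.79, 2.79, 3.14, 3.14, 3.14, 3.14].

INTERFACE

Orientations are given as a unit quaternion [x, y, z, w].
In Python, from station import manip gives the robot as it stands.
- The arm moves only by the tool step_arm, never from a script. Its argument "targets" is text: rows parted by semicolons, each of 4 numbers parted by spaces: the shift along the tool's x, y, z in mm, then the turn about the tool's z in degrees. A call has 1 to 12 rows; each row is the pose to reach, as a shift and turn from the pose commanded when the call began, along the tool's axes at that moment; what a row does not reach only later rows make up. A row lasts 1/10 s, in which the tool goes at most 50 mm and 8.59 degrees, less where a joint would pass 70% of its speed; a pose out of reach is approached as far as the arm can. A call with a gripper value outside its range is refused whole. "gripper" is the closure, from 0 (fully open) to 1 (shut), set as the call begins (left out, the last holds). The fingers move at their own pace and stop on an object; "squeeze" is the grip in N (left out, the last holds). Time passes only in rows, so rows that repeat a pose let the fingers close. It gives the time, the measured TCP pose, the force, the opening and the grip force at its end, in the units of the state.
- manip.sense(): the state, without advancing time (a new reading comes with each control period).
- manip.snapshot(name): name is "scene" or "top" or "wrist"; returns the picture (400x640x3 uint8, red, green, blue); there is no depth.
- manip.get_calibration(name): a dict with "fov_y" (degrees; the focal length in pixels is half the picture's height over the tangent of half this angle, whatever the lens; pixels are square), "cx", "cy" (the principal point, pixels), "extrinsics" (4x4, takes a point from camera to world coordinates); the wrist camera has in their place "tool_from_camera" (4x4, takes a point from camera to tool coordinates, whose origin is the TCP and whose axes are the flange's). Camera axes: x right, y down, z forward; pixel columns grow to the right and rows downward; lengths in m; the calibration is good to about 2 mm. A picture is of the moment at which its call begins: read the wrist's pose just before it. get_calibration takes no time and is no camera call.
- manip.sign_off(): hands the job in; it is judged then, once.
Trained networks look in the newest picture that a camera, given by its name, has taken for a name from the list of things; names that differ only in an ending like _2 or _b are one class to them, and where a whole thing is asked for, a point or a joint stands for the part that bears it (a point fixed in the world has none). Each returns a list of dicts, best first, with "p" (0 to 1); they miss things now and then, are a little off and sometimes report something else, mostly with a low value. They report only what shows in the picture. A call takes as long as a camera call. They do not tell look-alikes from the thing itself.
- manip.recognise(camera, query): "position" ([column, row] in pixels, amid what is visible of it).
- manip.masks_of(camera, query): "pixels" (400x640 bool, what is visible of it) and "position" ([column, row] in pixels, amid what is visible of it).
- manip.mark_of(camera, query): "position" ([column, row] in pixels: a listed point, or the origin of a listed thing).
The state is a dict: "t": time; "q": joint angles; "qd": joint speeds; "tau": joint torques, N m; "tcp_pos": TCP position; "tool_rot": TCP orientation; "force": force on the tool from outside, world axes, zero at the start; "ft_torque": the same for the moment, N m; "finger_gap": opening from 0.0 (shut) to 1.0 (fully open); "gripper_force": force on a finger pad.
Only numpy, scipy, OpenCV 4.12 (cv2) and the standard library are available. Lean on these libraries where they do the work, as an engineer would, in place of code of your own. Each camera call takes 0.05 s, during which the arm holds its last target. There are 200 camera calls.

## Working session

There is one attempt and no reset: what is moved stays moved. The work goes in short steps, Python scripts to look and compute and a tool call to move; the robot and the scene stay as the last step left them, time stands still between calls to the robot, and variables do not carry over. Pictures are saved under pics/ and viewed, at most 13 in all, crops included, and the job is handed in when it is done.

Besides the shell and the picture viewer there is one more tool, called after "Emit:" by a JSON object that holds its "name" and its "arguments", one argument or row to a line. step_arm: Moves the arm, as the interface text tells. Its arguments: {"type":"object","properties":{"targets":{"type":"string"},"gripper":{"type":"number"},"squeeze":{"type":"number"}},"required":["targets"]}

```bash
ls; mkdir -p pics
cat > h.py <<'E'
import numpy as np, cv2
from station import manip
from scipy.spatial.transform import Rotation as R
def cam(name, s=None):
    c=manip.get_calibration(name); f=200/np.tan(np.radians(c["fov_y"])/2)
    if "extrinsics" in c: T=np.array(c["extrinsics"])
    else:
        s=s or manip.sense(); W=np.eye(4); W[:3,:3]=R.from_quat(s["tool_rot"]).as_matrix(); W[:3,3]=s["tcp_pos"]
        T=W@np.array(c["tool_from_camera"])
    return f,c["cx"],c["cy"],T
def onplane(C,px,z):
    f,cx,cy,T=C; d=T[:3,:3]@np.array([(px[0]-cx)/f,(px[1]-cy)/f,1]); o=T[:3,3]
    return o+d*(z-o[2])/d[2]
def proj(C,p):
    f,cx,cy,T=C; q=T[:3,:3].T@(np.array(p)-T[:3,3]); return np.array([cx+f*q[0]/q[2],cy+f*q[1]/q[2]])
def snap(name,fn):
    s=manip.sense(); im=manip.snapshot(name); cv2.imwrite("pics/"+fn,cv2.cvtColor(im,cv2.COLOR_RGB2BGR)); return im,cam(name,s)
E
python3 - <<'E'
from h import *
a,C=snap("scene","s1.png"); b,D=snap("top","t1.png")
for n,z in [("leaf1",.004),("leaf2",.004),("leaf3",.004),("leaf4",.004),("mark",.085),("stand",0),("leaf_tray",0),("spare_tray",0)]:
  for c,K in (("top",D),("scene",C)):
    for r in manip.mark_of(c,n)[:3]:
        print(n,c,round(r["p"],2),np.round(r["position"]),np.round(onplane(K,r["position"],z),3))
print(manip.sense()); print(K[3],D[3],cam("wrist")[3],cam("wrist")[0])
E
```

```text
pics
leaf1 top 0.85 [196. 170.] [0.645 0.559 0.004]
leaf1 top 0.82 [246. 211.] [0.499 0.364 0.004]
leaf1 top 0.78 [262. 212.] [0.496 0.31  0.004]
leaf1 scene 0.97 [372. 213.] [0.508 0.257 0.004]
leaf1 scene 0.94 [482. 202.] [0.439 0.572 0.004]
leaf1 scene 0.82 [486. 265.] [0.646 0.543 0.004]
leaf2 top 0.85 [196. 170.] [0.645 0.559 0.004]
leaf2 top 0.82 [246. 211.] [0.499 0.364 0.004]
leaf2 top 0.78 [262. 212.] [0.496 0.31  0.004]
leaf2 scene 0.97 [372. 213.] [0.508 0.257 0.004]
leaf2 scene 0.94 [482. 202.] [0.439 0.572 0.004]
leaf2 scene 0.82 [486. 265.] [0.646 0.543 0.004]
leaf3 top 0.85 [196. 170.] [0.645 0.559 0.004]
leaf3 top 0.82 [246. 211.] [0.499 0.364 0.004]
leaf3 top 0.78 [262. 212.] [0.496 0.31  0.004]
leaf3 scene 0.97 [372. 213.] [0.508 0.257 0.004]
leaf3 scene 0.94 [482. 202.] [0.439 0.572 0.004]
leaf3 scene 0.82 [486. 265.] [0.646 0.543 0.004]
leaf4 top 0.85 [196. 170.] [0.645 0.559 0.004]
leaf4 top 0.82 [246. 211.] [0.499 0.364 0.004]
leaf4 top 0.78 [262. 212.] [0.496 0.31  0.004]
leaf4 scene 0.97 [372. 213.] [0.508 0.257 0.004]
leaf4 scene 0.94 [482. 202.] [0.439 0.572
[... 1245 characters left out ...]
26}
[[-0.0875501   0.76089145 -0.64294571  1.16612779]
 [ 0.99608575  0.07475452 -0.04716935  0.15901274]
 [ 0.01217234 -0.64455874 -0.76445789  0.83734648]
 [ 0.          0.          0.          1.        ]] [[ 0.03014406 -0.9757667   0.21672722  0.23277128]
 [-0.99953853 -0.03024039  0.00287268  0.08063596]
 [ 0.00375085 -0.2167138  -0.97622798  1.32692425]
 [ 0.          0.          0.          1.        ]] [[ 2.89436970e-01  9.21228316e-01  2.59931973e-01  1.15728835e-01]
 [ 9.57197016e-01 -2.78655886e-01 -7.82609062e-02  6.18930160e-01]
 [ 3.35411377e-04  2.71457708e-01 -9.62450311e-01  3.73975221e-01]
 [ 0.00000000e+00  0.00000000e+00  0.00000000e+00  1.00000000e+00]] 304.7886657539436
```

View top.

```bash
python3 -c "
import cv2
t=cv2.imread('pics/t1.png')[130:290,170:490]; s=cv2.imread('pics/s1.png')[130:350,100:560]
cv2.imwrite('pics/t1c.png',cv2.resize(t,None,fx=2.5,fy=2.5,interpolation=2));cv2.imwrite('pics/s1c.png',cv2.resize(s,None,fx=1.73,fy=1.73,interpolation=2))"
```

```text
(no output)
```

View pics/t1c.png

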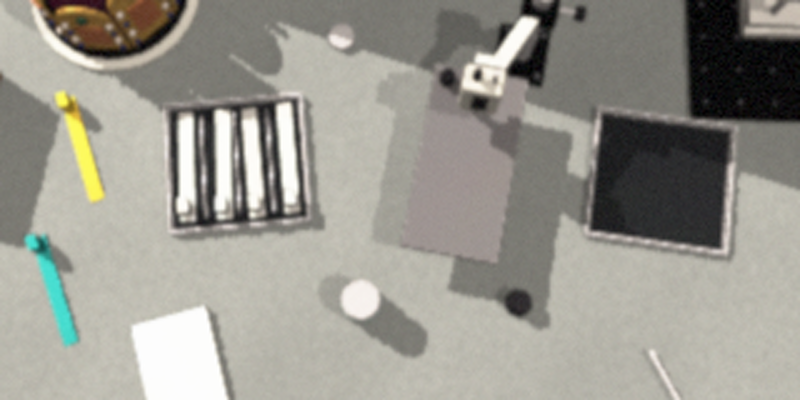

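View pics/s1c.png

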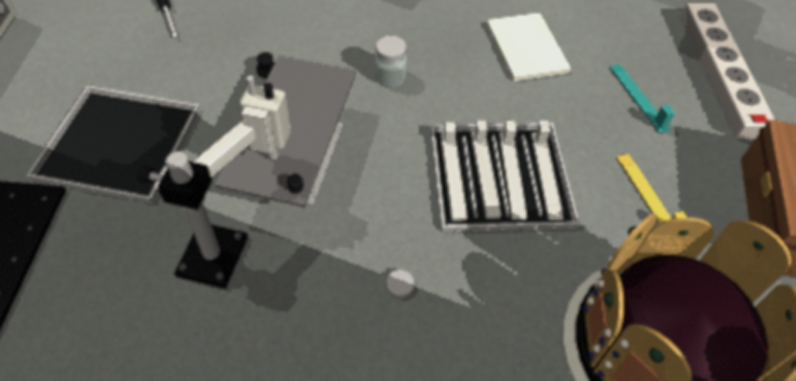

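```bash
cat >> h.py <<'E'
def go(target, yaw, s=None):
    "tool-frame shift (mm) and turn (deg) to tcp target with tool x = -(cos yaw, sin yaw)"
    s=s or manip.sense(); M=R.from_quat(s["tool_rot"]).as_matrix()
    d=M.T@(np.array(target)-s["tcp_pos"])*1000
    cur=np.degrees(np.arctan2(-M[1,0],-M[0,0])); t=cur-np.degrees(yaw); t=(t+180)%360-180
    return np.round(d,1),round(t,2)
E
python3 - <<'E'
from h import *
D=cam("top"); z=lambda x,y:(170+x/2.5-.3,130+y/2.5-.3)
for n,h,pts in [("board",.085,[(400,246),(499,262),(527,80)]),("leaftray",.014,[(170,232),(310,222),(300,95),(165,105)]),("spare",.014,[(587,237),(732,254),(738,122),(597,106)]),("leaf1blk",.046,[(183,204)]),("nosecap",.1,[(447,76)])]:
    P=[onplane(D,z(*p),h)[:2] for p in pts]; print(n,np.round(P,3).tolist())
    if len(P)>2:
        print(" near edge yaw",np.degrees(np.arctan2(*(P[1]-P[0])[::-1]))+90, "side yaw",np.degrees(np.arctan2(*(P[2]-P[1])[::-1])),np.mean(P,0))
print(go([.47,.31,.23],0.06))
M=R.from_quat(manip.sense()["tool_rot"]).as_matrix();print(M.round(3))
E
```

```text
board [[0.433, 0.068], [0.416, -0.062], [0.669, -0.1]]
 near edge yaw -7.523176784226578 side yaw -8.347668479585433 [ 0.5062645  -0.03119906]
leaftray [[0.455, 0.39], [0.475, 0.195], [0.661, 0.218], [0.64, 0.412]]
 near edge yaw 5.928122052750425 side yaw 7.186888531164374 [0.55769572 0.30379698]
spare [[0.466, -0.194], [0.448, -0.396], [0.64, -0.413], [0.658, -0.211]]
 near edge yaw -5.041851137318147 side yaw -5.295881328026208 [ 0.55290001 -0.30340009]
leaf1blk [[0.489, 0.368]]
nosecap [[0.666, 0.011]]
(array([-360.1, -192.1,    1.3]), np.float64(-20.27))
[[-0.957  0.29  -0.   ]
 [ 0.29   0.957  0.   ]
 [ 0.     0.    -1.   ]]
```

Emit:
{"name": "step_arm", "arguments": {
  "targets": "-45 -24 0 -6; -90 -48 5 -12; -135 -72 15 -18; -180 -96 30 -23.3; -225 -120 50 -23.3; -270 -144 65 -23.3; -315 -168 72 -23.3; -360 -192 72 -23.3; -360 -192 72 -23.3; -360 -192 72 -23.3",
  "gripper": 0.6
}}

```text
t: 1.9
tcp_pos: [0.4722, 0.3085, 0.1593]
tool_rot: [-0.054, 0.999, 0.0, 0.0]
force: [-0.1, 0.7, -0.0]
finger_gap: 0.402
gripper_force: 0.0
```

Run:
```python
from h import *
im,C=snap("wrist","w1.png")
for r in manip.mark_of("wrist","leaf1")[:7]: print("origin",round(r["p"],2),np.round(r["position"],1),np.round(onplane(C,r["position"],.004),4))
for r in manip.masks_of("wrist","leaf1")[:7]:
    m=r["pixels"]; ys,xs=np.nonzero(m); pts=np.c_[xs,ys].astype(np.float32)
    print("mask",round(r["p"],2),m.sum(),[np.round(onplane(C,p,.01)[:2],3).tolist() for p in cv2.boxPoints(cv2.minAreaRect(pts))])
```

```text
origin 0.97 [589.2 175.9] [0.4325 0.5704 0.004 ]
origin 0.92 [280.9 206.8] [0.4975 0.2687 0.004 ]
origin 0.76 [235.5 211.1] [0.5071 0.2228 0.004 ]
origin 0.67 [377.7 211.3] [0.4916 0.3676 0.004 ]
origin 0.65 [327.6 208.5] [0.4942 0.3163 0.004 ]
mask 0.92 5437 [[0.305, 0.496], [0.296, 0.543], [0.446, 0.617], [0.458, 0.563]]
mask 0.89 1739 [[0.503, 0.484], [0.497, 0.505], [0.602, 0.547], [0.608, 0.524]]
mask 0.81 2073 [[0.497, 0.2], [0.49, 0.232], [0.588, 0.246], [0.596, 0.211]]
mask 0.76 1984 [[0.486, 0.256], [0.482, 0.279], [0.641, 0.305], [0.646, 0.278]]
mask 0.71 6968 [[0.309, 0.317], [0.297, 0.427], [0.346, 0.44], [0.359, 0.324]]
mask 0.63 1194 [[0.633, 0.373], [0.476, 0.357], [0.475, 0.383], [0.631, 0.402]]
mask 0.56 2611 [[0.64, 0.319], [0.481, 0.305], [0.479, 0.325], [0.638, 0.341]]
```

View pics/w1.png

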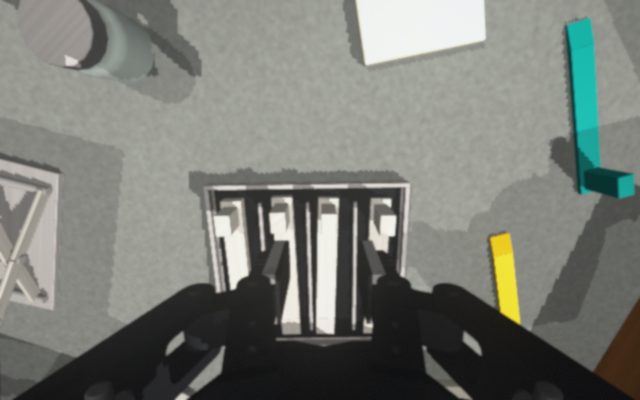

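Run:
```python
from h import *
im=cv2.imread("pics/w1.png"); C=cam("wrist")
c=cv2.resize(im[175:345,200:420],None,fx=3.5,fy=3.5,interpolation=cv2.INTER_CUBIC)
yaw=np.radians(6.5)
def box(o,yaw):
    Rz=R.from_euler('z',yaw).as_matrix()
    for z in (.046,.004 if 0 else .009):
        q=np.array([proj(C,np.array([o[0],o[1],0])+Rz@np.array([a,b,z])) for a,b in [(.01,.007),(.01,-.007),(-.01,-.007),(-.01,.007)]])
        cv2.polylines(c,[np.int32((q-[200,175])*3.5)],True,(0,0,255) if z>.02 else (0,255,0),1)
    q=np.array([proj(C,np.array([o[0],o[1],0])+Rz@np.array([a,b,.006])) for a,b in [(.145,.01),(.145,-.01),(-.015,-.01),(-.015,.01)]])
    cv2.polylines(c,[np.int32((q-[200,175])*3.5)],True,(255,100,0),1)
for i in range(4): box((.4894+.00545*i,.3658-.0477*i),yaw)
cv2.imwrite("pics/w1c.png",c)
```

```text
(no output)
```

View pics/w1c.png

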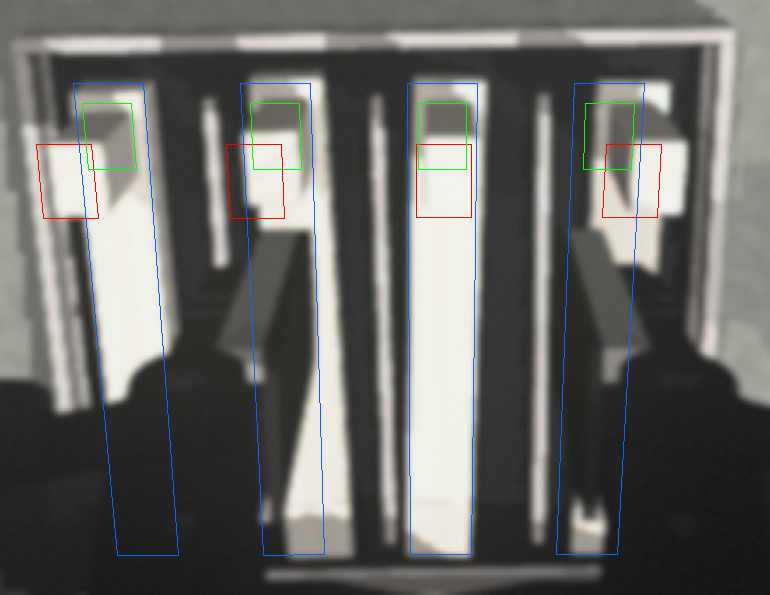

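Emit:
{"name": "step_arm", "arguments": {
  "targets": "-12 30 20 0; -23 61.5 50 0; -23 61.5 85 0; -23 61.5 85 0; -23 61.5 110 0; -23 61.5 130 0; -23 61.5 139 0; -23 61.5 139 0; -23 61.5 139 0"
}}

```text
t: 2.95
tcp_pos: [0.4862, 0.3744, 0.0217]
tool_rot: [-0.057, 0.998, 0.0, 0.001]
force: [-0.5, -0.9, 0.9]
finger_gap: 0.398
gripper_force: 0.0
```

Emit:
{"name": "step_arm", "arguments": {
  "targets": "0 0 0 0; 0 0 0 0; 0 0 0 0; 0 0 0 0; 0 0 0 0",
  "gripper": 1,
  "squeeze": 40
}}

```text
t: 3.45
tcp_pos: [0.4866, 0.3742, 0.0218]
tool_rot: [-0.056, 0.998, 0.0, 0.001]
force: [-0.5, -0.4, 6.3]
finger_gap: 0.155
gripper_force: 40.9
```

Emit:
{"name": "step_arm", "arguments": {
  "targets": "0 0 -20 0; 0 0 -50 0; 0 0 -90 0; 10 -30 -130 2; 22 -70 -165 4; 34 -110 -190 6; 46 -152 -198 8; 58 -194 -198 10; 70 -235 -198 12; 82 -275 -198 14.5; 95 -315 -198 14.5; 107 -350 -198 14.5"
}}

```text
t: 4.65
tcp_pos: [0.4182, 0.0123, 0.2186]
tool_rot: [0.07, 0.998, -0.0, 0.0]
force: [0.2, -0.8, -1.8]
finger_gap: 0.155
gripper_force: 40.0
```

Emit:
{"name": "step_arm", "arguments": {
  "targets": "0 -6 0 0; 0 -6 0 0; 0 -6 0 0; 0 -6 0 0"
}}

```text
t: 5.05
tcp_pos: [0.4182, 0.0092, 0.2183]
tool_rot: [0.069, 0.998, 0.0, 0.0]
force: [0.2, -0.3, -1.9]
finger_gap: 0.154
gripper_force: 40.1
```

Run:
```python
from h import *
s=manip.sense(); print(s["tcp_pos"],s["force"],s["finger_gap"])
im,C=snap("wrist","w2.png")
for n in("mark","stand","leaf1"):
  for r in manip.mark_of("wrist",n)[:2]: print(n,round(r["p"],2),np.round(r["position"],1),np.round(onplane(C,r["position"],.085),4))
```

```text
[0.41821996 0.00920243 0.21832101] [ 0.20792765 -0.26713099 -1.85251208] 0.15445426114373254
leaf1 0.94 [541.5 208.9] [0.4628 0.2127 0.085 ]
leaf1 0.56 [324.2 247.7] [0.4738 0.0035 0.085 ]
```

View pics/w2.png

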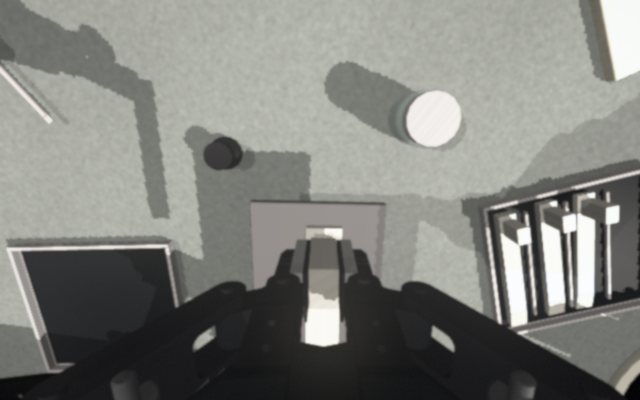

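Run:
```python
from h import *
C=cam("wrist"); im=cv2.imread("pics/w2.png"); g=cv2.cvtColor(im,cv2.COLOR_BGR2GRAY).astype(int)
# near edge rows & side edge cols by max gradient
near=[]
for x in range(262,300,4):
    col=g[190:215,x]; near.append((x,190.5+np.argmax(np.abs(np.diff(col)))))
L=[(245.5-5+np.argmax(np.abs(np.diff(g[y,240:262]))),y) for y in range(210,280,6)]
Rr=[(370.5+np.argmax(np.abs(np.diff(g[y,370:395]))),y) for y in range(210,270,6)]
print(near[:10:3],L[::3],Rr[::3])
def ln(p,z=.085):
    P=np.array([onplane(C,q,z)[:2] for q in p]); v=cv2.fitLine(P.astype(np.float32),cv2.DIST_HUBER,0,1e-4,1e-4).ravel(); return v
for n,p in(("near",near),("L",L),("R",Rr)):
    v=ln(p); print(n,v.round(4),"yaw",np.degrees(np.arctan2(v[1],v[0])).round(2))
print("corners",[onplane(C,p,.085)[:2].round(4) for p in [(250,201),(385,203.5)]])
print("spare near corners",[onplane(C,p,.014)[:2].round(4) for p in [(8,245),(168,242)]], "near right",onplane(C,(170,242),.014))
s=manip.sense(); zu=s["tcp_pos"][2]-.016
print("leaf rear",[onplane(C,p,zu+.005)[:2].round(4) for p in [(307,227),(342,227)]],"tcp",s["tcp_pos"])
c=cv2.resize(im[190:350,235:395],None,fx=3.7,fy=3.7,interpolation=cv2.INTER_CUBIC); cv2.imwrite("pics/w2c.png",c)
```

```text
[(262, np.float64(201.5)), (274, np.float64(202.5)), (286, np.float64(202.5)), (298, np.float64(202.5))] [(np.float64(250.5), 210), (np.float64(251.5), 228), (np.float64(251.5), 246), (np.float64(252.5), 264)] [(np.float64(385.5), 210), (np.float64(385.5), 228), (np.float64(382.5), 246), (np.float64(370.5), 264)]
near [ 0.152   0.9884  0.4222 -0.0316] yaw 81.26
L [ 0.9874 -0.1582  0.4595 -0.0662] yaw -9.1
R [ 0.9684 -0.2495  0.4706  0.0603] yaw -14.45
corners [array([ 0.417 , -0.0593]), array([0.4369, 0.0661])]
spare near corners [array([ 0.4481, -0.3857]), array([ 0.4714, -0.1897])] near right [ 0.47174525 -0.18727668  0.014     ]
leaf rear [array([0.406 , 0.0028]), array([0.4086, 0.0214])] tcp [0.4181822  0.00898638 0.21826228]
```

View pics/w2c.png

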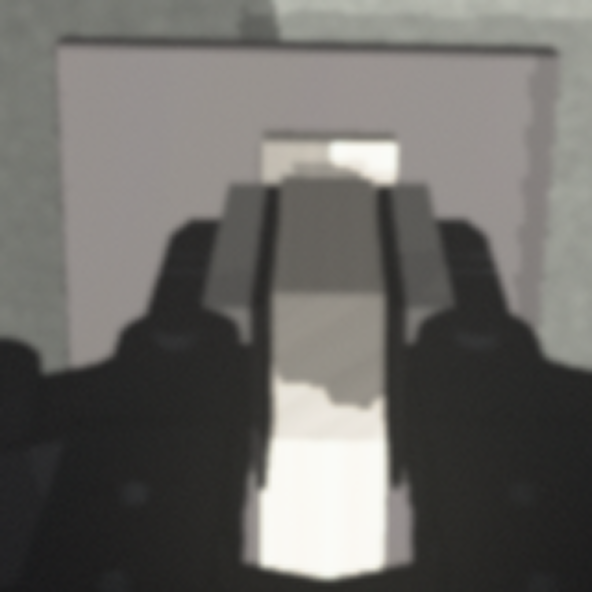

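```bash
cat > ov.py <<'E'
from h import *
m=np.array([.625,-.025,.085]); yaw=np.radians(-8.6); Rz=R.from_euler('z',yaw).as_matrix()
def quad(x0,x1,y0,y1,z): return [m+Rz@np.array(p) for p in [(x0,y0,z),(x1,y0,z),(x1,y1,z),(x0,y1,z)]]
Q=[(quad(-.2,.06,-.065,.065,0),(0,255,0)),(quad(-.018,.018,-.026,.026,.05),(0,0,255)),(quad(-.018,.018,-.026,.026,.165),(255,0,0)),(quad(-.007,.007,-.007,.007,.007),(0,255,255))]
out=[]
for n,fn,(r0,r1,c0,c1),k in [("top","t1.png",(145,240,320,395),6),("scene","s1.png",(150,250,210,315),3.5)]:
    C=cam(n); im=cv2.resize(cv2.imread("pics/"+fn)[r0:r1,c0:c1],None,fx=k,fy=k,interpolation=cv2.INTER_CUBIC)
    for q,col in Q: cv2.polylines(im,[np.int32([(proj(C,p)-[c0-.5,r0-.5])*k for p in q])],True,col,1)
    out.append(im)
h=max(o.shape[0] for o in out); out=[cv2.copyMakeBorder(o,0,h-o.shape[0],0,0,0) for o in out]
o=np.hstack(out); print(o.shape); cv2.imwrite("pics/ov.png",o[:600,:800] )
E
python3 ov.py
```

```text
(570, 818, 3)
```

View pics/ov.png

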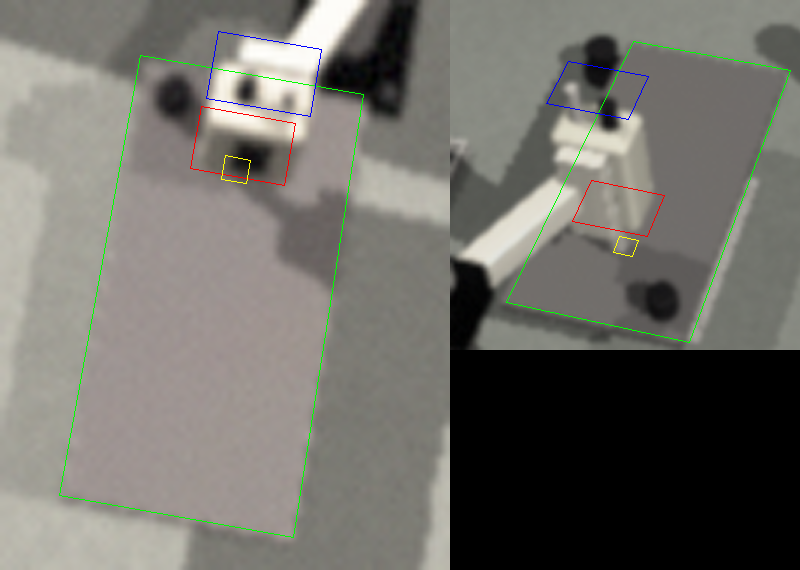

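Emit:
{"name": "step_arm", "arguments": {
  "targets": "-5 20 -5 -8; -10 40 -10 -16; -15 60 -15 -24; -20 80 -20 -32; -26 100 -22 -40; -26 116 -22 -48; -26 116 -22 -56; -26 116 -22 -58; -26 116 -22 -58; -26 116 -22 -58"
}}

```text
t: 6.25
tcp_pos: [0.4599, 0.1197, 0.2402]
tool_rot: [-0.422, 0.906, 0.0, -0.0]
force: [-0.9, 1.1, -0.3]
finger_gap: 0.157
gripper_force: 40.0
```

Run:
```python
from h import *
im,C=snap("wrist","w3.png"); print(manip.sense()["tcp_pos"])
for r in manip.mark_of("wrist","mark")[:2]: print(round(r["p"],2),np.round(r["position"],1),np.round(onplane(C,r["position"],.085),4))
for r in manip.mark_of("wrist","spare_tray")[:2]: print(round(r["p"],2),np.round(r["position"],1),np.round(onplane(C,r["position"],0),4))
m=np.array([.625,-.025,.085]); Rz=R.from_euler('z',-8.6,degrees=True).as_matrix()
o=np.clip(proj(C,m).astype(int)-[75,75],0,[490,250]); k=4
P=lambda p:(proj(C,m+Rz@np.array(p))-o+.5)*k
c=cv2.resize(cv2.cvtColor(im,cv2.COLOR_RGB2BGR)[o[1]:o[1]+150,o[0]:o[0]+150],None,fx=k,fy=k,interpolation=cv2.INTER_CUBIC)
for q,col in [([(-.2,-.065,0),(.06,-.065,0),(.06,.065,0),(-.2,.065,0)],(0,255,0)),([(.018*a,.026*b,.05) for a,b in [(1,1),(1,-1),(-1,-1),(-1,1)]],(0,0,255)),([(.007*np.cos(t),.007*np.sin(t),.012) for t in np.arange(0,6.3,.3)],(0,255,255)),([(.0,.0,0),(.0,0,.05)],(255,0,0))]:
    cv2.polylines(c,[np.int32([P(p) for p in q])],True,col,1)
print(o); cv2.imwrite("pics/w3c.png",c)
```

```text
[0.45996929 0.11951425 0.2402305 ]
0.68 [100.5 176.8] [ 0.6224 -0.03    0.085 ]
0.63 [322.3 249.6] [0.5046 0.1716 0.085 ]
0.25 [101.2 181.2] [ 0.6851 -0.0536  0.    ]
[ 27 107]
```

View pics/w3c.png

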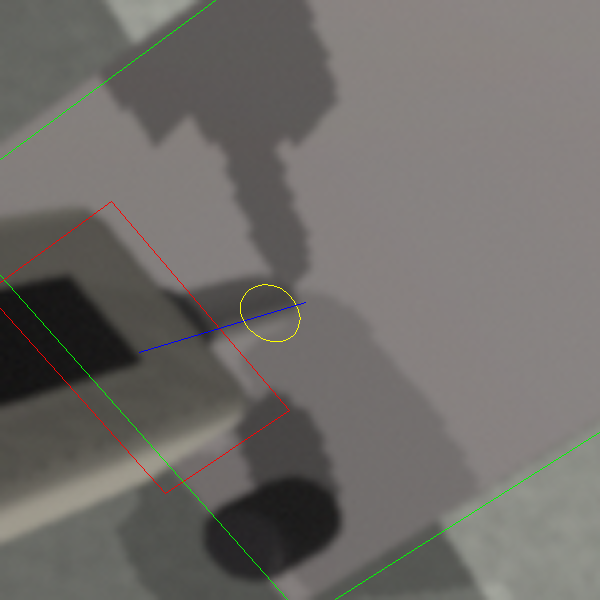

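```bash
python3 -c "
from h import *
print(go([.4563,-.0036,.125],np.radians(-8.6)),go([.4563,-.0036,.103],np.radians(-8.6)))"
```

```text
(array([ 96.5, -76.3, 115.3]), np.float64(58.54)) (array([ 96.5, -76.3, 137.3]), np.float64(58.54))
```

Emit:
{"name": "step_arm", "arguments": {
  "targets": "25 -10 0 8; 50 -20 0 16; 75 -30 0 24; 90 -38 10 32; 107 -45 30 40; 107 -52 50 48; 107 -59 80 56; 107 -59 110 58.5; 107 -59 115 58.5; 102 -68 122 58.5; 96.5 -76.3 128 58.5; 96.5 -76.3 128 58.5"
}}

```text
t: 7.6
tcp_pos: [0.4597, -0.0043, 0.1128]
tool_rot: [0.074, 0.997, -0.0, 0.002]
force: [0.1, -0.1, -0.5]
finger_gap: 0.152
gripper_force: 40.0
```

Emit:
{"name": "step_arm", "arguments": {
  "targets": "0 0 0 0; 0 0 3 0; 0 0 6 0; 0 0 8 0; 0 0 8 0"
}}

```text
t: 8.1
tcp_pos: [0.4561, -0.0035, 0.1041]
tool_rot: [0.074, 0.997, 0.0, -0.0]
force: [1.1, -0.1, -0.5]
finger_gap: 0.156
gripper_force: 40.0
```

Emit:
{"name": "step_arm", "arguments": {
  "targets": "0 0 1 0; 0 0 1 0; 0 0 1 0"
}}

```text
t: 8.4
tcp_pos: [0.4564, -0.0036, 0.1033]
tool_rot: [0.074, 0.997, 0.0, 0.0]
force: [0.6, 0.2, -1.7]
finger_gap: 0.156
gripper_force: 40.0
```

Emit:
{"name": "step_arm", "arguments": {
  "targets": "0 0 1 0; 0 0 1 0; 0 0 1 0"
}}

```text
t: 8.7
tcp_pos: [0.4566, -0.0037, 0.1028]
tool_rot: [0.074, 0.997, -0.0, 0.0]
force: [-1.4, -0.1, 6.0]
finger_gap: 0.155
gripper_force: 40.8
```

Emit:
{"name": "step_arm", "arguments": {
  "targets": "0 0 -0.6 0; -5 0 -0.6 0; -10 0 -0.6 0; -15 0 -0.6 0; -20 0 -0.6 0; -24 0 -0.6 0"
}}

```text
t: 9.3
tcp_pos: [0.4808, -0.0073, 0.1029]
tool_rot: [0.074, 0.997, -0.0, 0.0]
force: [-0.9, 0.6, 2.5]
finger_gap: 0.153
gripper_force: 40.3
```

Emit:
{"name": "step_arm", "arguments": {
  "targets": "-4 0 0 0; -8 0 0 0; -12 0 0 0; -16 0 0 0"
}}

```text
t: 9.7
tcp_pos: [0.4965, -0.0096, 0.1029]
tool_rot: [0.074, 0.997, -0.0, 0.0]
force: [-2.3, 0.6, 0.9]
finger_gap: 0.157
gripper_force: 40.3
```

Emit:
{"name": "step_arm", "arguments": {
  "targets": "-4 0 0 0; -8 0 0 0; -12 0 0 0; -15 0 0 0"
}}

```text
t: 10.1
tcp_pos: [0.5058, -0.0106, 0.1028]
tool_rot: [0.074, 0.997, 0.001, -0.006]
force: [-10.6, 2.3, 10.6]
finger_gap: 0.15
gripper_force: 41.5
```

Emit:
{"name": "step_arm", "arguments": {
  "targets": "4 0 -0.3 0; 4 0 -0.3 0; 4 0 -0.3 0"
}}

```text
t: 10.4
tcp_pos: [0.5066, -0.0111, 0.1029]
tool_rot: [0.074, 0.997, 0.0, -0.0]
force: [-1.8, 0.3, -1.2]
finger_gap: 0.156
gripper_force: 39.8
```

Run:
```python
from h import *
s=manip.sense(); print(s["tcp_pos"],s["force"],s["ft_torque"])
im,C=snap("scene","s2.png")
b=cv2.imread("pics/s1.png"); a=cv2.imread("pics/s2.png")
f=lambda i:cv2.resize(i[160:260,200:300],None,fx=4,fy=4,interpolation=cv2.INTER_CUBIC)
cv2.imwrite("pics/s2c.png",np.hstack([f(b),f(a)]))
```

```text
[ 0.50663649 -0.01109924  0.10289036] [-1.76200431  0.26103613 -1.22984216] [0.20476747 0.29524571 0.02737216]
```

View pics/s2c.png

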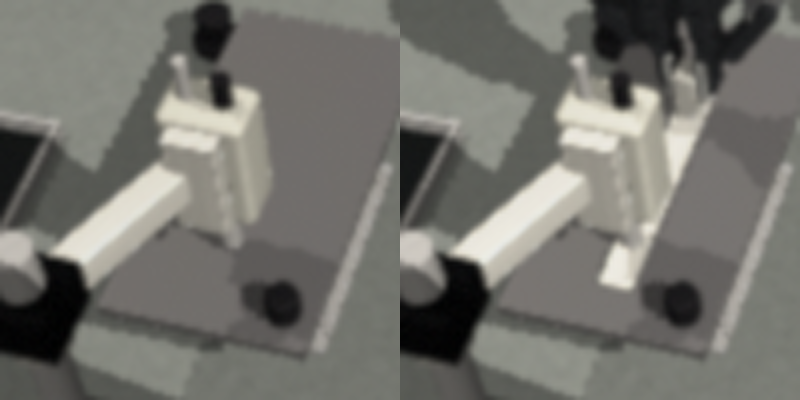

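Emit:
{"name": "step_arm", "arguments": {
  "targets": "-1 0 0 0; -2 0 0 0; -3 0 0 0; -3 0 0 0"
}}

```text
t: 10.85
tcp_pos: [0.5084, -0.0113, 0.1029]
tool_rot: [0.074, 0.997, 0.0, -0.002]
force: [-4.2, 1.2, -0.4]
finger_gap: 0.155
gripper_force: 40.0
```

Emit:
{"name": "step_arm", "arguments": {
  "targets": "-1 0 0 0; -2 0 0 0; -3 0 0 0; -3 0 0 0"
}}

```text
t: 11.25
tcp_pos: [0.5132, -0.0122, 0.1031]
tool_rot: [0.074, 0.997, -0.0, 0.0]
force: [-2.6, -0.6, -1.6]
finger_gap: 0.15
gripper_force: 39.7
```

Run:
```python
from h import *
C=cam("scene"); m=np.array([.6244,-.029,.085])
print("1mm lift px",proj(C,m+[0,0,.101])-proj(C,m+[0,0,.1]))
im,_=snap("scene","s3.png"); im2,_=snap("top","t3.png")
K=cam("top"); print("top 1mm lift",proj(K,m+[0,0,.101])-proj(K,m+[0,0,.1]))
G=lambda f:cv2.cvtColor(cv2.imread("pics/"+f),cv2.COLOR_BGR2GRAY).astype(np.float32)
def ecc(a,b,r0,r1,c0,c1):
    W=np.eye(2,3,dtype=np.float32)
    cc,W=cv2.findTransformECC(a[r0:r1,c0:c1],b[r0:r1,c0:c1],W,cv2.MOTION_TRANSLATION,(3,200,1e-6),None,1); return W[:,2].round(3),round(cc,4)
a=G("s1.png")
for f in("s2.png","s3.png"):
    b=G(f)
    print(f,"head",ecc(a,b,180,216,238,262),"head2",ecc(a,b,186,212,240,260),"arm/column",ecc(a,b,200,245,195,222),"tray",ecc(a,b,170,230,120,190))
# top: head front
a,b=G("t1.png"),G("t3.png")
print("top head",ecc(a,b,148,172,352,374))
c=[cv2.resize(cv2.imread("pics/"+f)[170:225,225:280],None,fx=7,fy=7,interpolation=cv2.INTER_CUBIC) for f in("s1.png","s3.png")]
cv2.imwrite("pics/cmp.png",np.hstack(c)); s=manip.sense(); print(s["force"],s["ft_torque"])
```

```text
1mm lift px [-0.05335245 -0.28926858]
top 1mm lift [ 0.03145093 -0.10273727]
s2.png head (array([-0.005,  0.002], dtype=float32), 0.9975) head2 (array([0.028, 0.017], dtype=float32), 0.9994) arm/column (array([0., 0.], dtype=float32), 0.9998) tray (array([-0.005,  0.001], dtype=float32), 0.9999)
s3.png head (array([0.011, 0.003], dtype=float32), 0.9969) head2 (array([0.03 , 0.014], dtype=float32), 0.9994) arm/column (array([-0.003, -0.002], dtype=float32), 0.9998) tray (array([-0.008, -0.001], dtype=float32), 0.9999)
top head (array([ 0.136, -0.654], dtype=float32), 0.771)
[-3.65079794  0.39148925 -2.59660873] [0.12717309 0.63325964 0.04715845]
```

View pics/cmp.png

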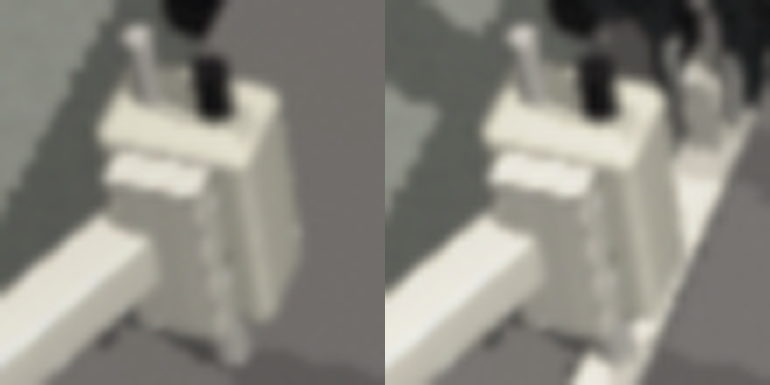

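Run:
```python
from h import *
G=lambda f:cv2.cvtColor(cv2.imread("pics/"+f),cv2.COLOR_BGR2GRAY).astype(np.float32)
def ecc(a,b,r0,r1,c0,c1):
    W=np.eye(2,3,dtype=np.float32)
    try: cc,W=cv2.findTransformECC(a[r0:r1,c0:c1],b[r0:r1,c0:c1],W,cv2.MOTION_TRANSLATION,(3,200,1e-6),None,1); return W[:,2].round(3),round(cc,4)
    except Exception as e: return "x"
a=G("s1.png")
for f in("s2.png","s3.png"):
    b=G(f)
    for n,r in dict(top=(180,192,238,264),topL=(180,194,238,252),plate=(194,215,241,258),right=(186,204,256,268),dots=(194,218,252,262)).items(): print(f,n,ecc(a,b,*r),end=" ")
    print()
    print(np.abs(a-b)[176:222:2,236:270:2].astype(int)) if f=="s3.png" else 0
```

```text
s2.png top (array([-0.028,  0.021], dtype=float32), 0.9953) s2.png topL (array([-0.009, -0.03 ], dtype=float32), 0.9995) s2.png plate (array([0.034, 0.038], dtype=float32), 0.998) s2.png right (array([-1.001,  0.093], dtype=float32), 0.8007) s2.png dots x 
s3.png top (array([-0.025, -0.008], dtype=float32), 0.9934) s3.png topL (array([-0.007, -0.121], dtype=float32), 0.9948) s3.png plate (array([0.039, 0.029], dtype=float32), 0.998) s3.png right (array([-0.834, -0.023], dtype=float32), 0.8164) s3.png dots x 
[[ 40   9   6   7  10   9   5   6   4  20  30  35  35  47  49  10  70]
 [ 32   5   5   6   8   9  13   7   3   8  19  34  35  43  45  11  10]
 [  2   4   6   7   8   9  12   9   6   1   2  19  27  38  58   7  68]
 [  4   5   6  15  14   9   8   7   5   1   3   9  10   6  32  21  34]
 [  7   5   8  15  13   9  10   7   6   3   3   9  10   8   2  24  20]
 [  5   5  10   8   9  10  12  10   9   4   4   8  12  11   4  25  22]
 [  5   7  12   8   8   8   8   9   9  11  11  11  13  11   5  23   5]
 [  6   6  10  10  11  10   9   8   8   8   9   9  10  10   7   4  41]
 [  5   6   6  11 
[... 347 characters left out ...]
 12  10   9   8   8   9   9  10   9   8  10   9   9  20 105]
 [  8   8   8   9  10  10   8   9   9   9   9   8   9  10   8  13  94]
 [  9   8   9   8  12  10   8   9   9  10   8   9   9  10  10  14  60]
 [  8   8   8  10   9   9   9   8   8   8   9   9   8  10   9  30  23]
 [  8   9  11  10  11  10   8   8   8   9   9   8   8  10  14  55   5]
 [  9  11  11  10  10   8   9   8   9   9  10   8   9  10  31  29   5]
 [ 10  11  10   8   6   8   7   7   8   8   9   8  12  17  53  12   7]
 [  9  10   8   5   7   7   8   8   9   8   9  10  65 101  59   4   7]
 [  9   8   5   7   6   7   6   5   6  10   8  10  56  89  18   5   7]
 [  7   7   7   7   7   7   7   6  13  76  23  12  50  79   7   5   7]]
```

Emit:
{"name": "step_arm", "arguments": {
  "targets": "1.5 0 0 0; 3 0 0 0; 4.5 0 0 0; 6 0 0 0"
}}

```text
t: 11.75
tcp_pos: [0.5082, -0.0116, 0.1035]
tool_rot: [0.075, 0.997, -0.0, 0.001]
force: [3.1, -0.5, -4.0]
finger_gap: 0.154
gripper_force: 39.3
```

Emit:
{"name": "step_arm", "arguments": {
  "targets": "0 0 0 0; 0 0 0 0; 0 0 0 0; 0 0 0 0"
}}

```text
t: 12.15
tcp_pos: [0.5073, -0.0113, 0.1034]
tool_rot: [0.074, 0.997, -0.0, 0.001]
force: [2.1, -2.2, -2.9]
finger_gap: 0.152
gripper_force: 39.5
```

Emit:
{"name": "step_arm", "arguments": {
  "targets": "-1.5 0 0 0; -3 0 0 0; -4.5 0 0 0; -6 0 0 0"
}}

```text
t: 12.55
tcp_pos: [0.5095, -0.0112, 0.1029]
tool_rot: [0.074, 0.997, 0.001, -0.004]
force: [-6.2, -0.1, 0.5]
finger_gap: 0.154
gripper_force: 40.2
```

Emit:
{"name": "step_arm", "arguments": {
  "targets": "0 0 0 0; 0 0 0 0; 0 0 0 0; 0 0 0 0"
}}

```text
t: 12.95
tcp_pos: [0.5102, -0.0113, 0.1029]
tool_rot: [0.074, 0.997, 0.0, -0.003]
force: [-5.1, 1.1, 1.4]
finger_gap: 0.152
gripper_force: 40.1
```

Emit:
{"name": "step_arm", "arguments": {
  "targets": "0 0 -0.5 0; 0 0 -0.5 0; 0 0 -0.5 0; 0 0 -0.5 0",
  "gripper": 0.7
}}

```text
t: 13.35
tcp_pos: [0.5135, -0.0122, 0.1039]
tool_rot: [0.074, 0.997, -0.0, 0.001]
force: [-0.4, -0.4, -0.9]
finger_gap: 0.301
gripper_force: 0.0
```

```bash
cat > lift.py <<'E'
import sys
from h import *
tag=sys.argv[1]
a=np.mean([manip.snapshot("scene").astype(np.float32).mean(2) for _ in range(4)],0); np.save(f"pics/{tag}.npy",a)
s=manip.sense(); print(s["tcp_pos"],s["force"],s["finger_gap"])
if len(sys.argv)>2:
    b=np.load(f"pics/{sys.argv[2]}.npy")
    for n,(r0,r1,c0,c1) in dict(top=(180,192,238,264),topL=(180,194,239,252),plate=(194,215,241,258),head=(182,214,240,262),dial=(192,206,241,256),arm=(205,240,205,230)).items():
        try:
            cc,W=cv2.findTransformECC(b[r0:r1,c0:c1],a[r0:r1,c0:c1],np.eye(2,3,dtype=np.float32),cv2.MOTION_TRANSLATION,(3,200,1e-7),None,1); print(n,W[:,2].round(3),round(cc,5))
        except Exception: print(n,"x")
E
python3 lift.py L1in
python3 - <<'E'
from h import *
# contamination-free check vs start
a=np.load("pics/L1in.npy"); b=cv2.cvtColor(cv2.imread("pics/s1.png"),cv2.COLOR_BGR2RGB).astype(np.float32).mean(2)
for r0,r1,c0,c1 in [(180,192,238,264),(182,214,240,262)]:
    print(cv2.findTransformECC(b[r0:r1,c0:c1],a[r0:r1,c0:c1],np.eye(2,3,dtype=np.float32),cv2.MOTION_TRANSLATION,(3,200,1e-7),None,1)[1][:,2])
E
```

```text
[ 0.51297208 -0.01212834  0.10373964] [ 0.44367413  0.44192756 -0.1231495 ] 0.29757616531183295
[-0.01822237  0.00034092]
[0.00850042 0.01180476]
```

Emit:
{"name": "step_arm", "arguments": {
  "targets": "0 0 0 0; 0 0 0 0; 0 0 0 0; 0 0 0 0",
  "gripper": 1
}}

```text
t: 13.95
tcp_pos: [0.5129, -0.0122, 0.1038]
tool_rot: [0.075, 0.997, -0.0, 0.0]
force: [-0.8, -0.4, 2.7]
finger_gap: 0.154
gripper_force: 40.0
```

Emit:
{"name": "step_arm", "arguments": {
  "targets": "1.5 0 0 0; 3 0 0 0; 4.5 0 0 0; 6 0 0 0; 6 0 0 0; 6 0 0 0"
}}

```text
t: 14.55
tcp_pos: [0.507, -0.0112, 0.1038]
tool_rot: [0.074, 0.997, -0.0, 0.0]
force: [3.8, -0.8, 0.6]
finger_gap: 0.157
gripper_force: 39.7
```

Emit:
{"name": "step_arm", "arguments": {
  "targets": "-1.5 0 0 0; -3 0 0 0; -4.5 0 0 0; -6 0 0 0; -6 0 0 0; -6 0 0 0"
}}

```text
t: 15.15
tcp_pos: [0.5069, -0.0112, 0.1038]
tool_rot: [0.074, 0.997, 0.0, -0.006]
force: [-7.7, -2.0, 10.9]
finger_gap: 0.154
gripper_force: 41.4
```

Emit:
{"name": "step_arm", "arguments": {
  "targets": "3 0 0 0; 6 0 0 0; 10 0 0 0; 14 0 0 0; 18 0 0 0; 22 0 0 0"
}}

```text
t: 15.75
tcp_pos: [0.4905, -0.0086, 0.1038]
tool_rot: [0.074, 0.997, 0.0, -0.0]
force: [2.5, -0.8, 2.1]
finger_gap: 0.16
gripper_force: 40.1
```

Emit:
{"name": "step_arm", "arguments": {
  "targets": "4 0 0 0; 8 0 0 0; 12 0 0 0; 16 0 0 0; 20 0 0 0"
}}

```text
t: 16.25
tcp_pos: [0.4711, -0.0058, 0.1038]
tool_rot: [0.074, 0.997, -0.0, 0.0]
force: [2.0, -0.4, 2.8]
finger_gap: 0.157
gripper_force: 40.1
```

```bash
python3 lift.py L1out L1in
```

```text
[ 0.4704649  -0.00569922  0.10375502] [ 0.7816814  -0.55849307  5.48376358] 0.15593817180627456
top [ 0.    -0.023] 0.99443
topL [0.001 0.005] 0.99999
plate [-0.006 -0.004] 0.99997
head [-0.002 -0.001] 0.99996
dial [-0.009 -0.002] 0.99997
arm [0.003 0.002] 0.99999
```

Emit:
{"name": "step_arm", "arguments": {
  "targets": "-3 0 0 0; -6 0 0 0; -9 0 0 0; -12 0 0 0; -12 0 0 0"
}}

```text
t: 16.95
tcp_pos: [0.4771, -0.0061, 0.1038]
tool_rot: [0.074, 0.997, 0.001, -0.006]
force: [-7.3, 1.6, 15.3]
finger_gap: 0.151
gripper_force: 41.9
```

Emit:
{"name": "step_arm", "arguments": {
  "targets": "-3 0 0 0; -6 0 0 0; -9 0 0 0; -9 0 0 0"
}}

```text
t: 17.35
tcp_pos: [0.4863, -0.0074, 0.1037]
tool_rot: [0.074, 0.997, 0.001, -0.006]
force: [-8.5, 1.8, 14.8]
finger_gap: 0.155
gripper_force: 41.9
```

Emit:
{"name": "step_arm", "arguments": {
  "targets": "0 0 -3 0; 15 0 -4 0; 35 0 -4 0; 55 0 -6 0; 55 0 -25 0; 55 0 -50 0; 55 0 -65 0; 55 0 -65 0"
}}

```text
t: 18.15
tcp_pos: [0.4379, -0.0008, 0.1697]
tool_rot: [0.074, 0.997, -0.0, 0.001]
force: [1.0, 0.2, -0.6]
finger_gap: 0.153
gripper_force: 39.7
```

```bash
cat > place.py <<'E'
from h import *
import sys
c=np.array([.5535,-.301,0]); Rz=R.from_euler('z',-6,degrees=True).as_matrix()
y,z=map(float,sys.argv[1:3]); t=c+Rz@np.array([-.065,y,z]); print(t, go(t,np.radians(-6)), manip.sense()["tcp_pos"], manip.sense()["force"])
E
python3 place.py .055 .0235; python3 place.py .055 .06
```

```text
[ 0.49460514 -0.23950695  0.0235    ] (array([ -91.1, -227.6,  146.4]), np.float64(-2.52)) [ 0.43794893 -0.00083212  0.16972106] [ 0.96123208  0.21708794 -0.55983883]
[ 0.49460514 -0.23950695  0.06      ] (array([ -91.2, -227.6,  109.9]), np.float64(-2.52)) [ 0.43794893 -0.00083212  0.16972106] [ 0.96123208  0.21708794 -0.55983883]
```

Emit:
{"name": "step_arm", "arguments": {
  "targets": "0 -40 0 0; 0 -85 0 -1; -20 -130 0 -2; -50 -175 10 -2.5; -80 -215 30 -2.5; -91 -227.5 70 -2.5; -91 -227.5 110 -2.5; -91 -227.5 130 -2.5; -91 -227.5 140 -2.5; -91 -227.5 144 -2.5; -91 -227.5 146 -2.5; -91 -227.5 146 -2.5"
}}

```text
t: 19.35
tcp_pos: [0.4943, -0.2393, 0.0235]
tool_rot: [0.052, 0.999, -0.0, 0.001]
force: [0.7, -1.0, -0.8]
finger_gap: 0.152
gripper_force: 39.8
```

Emit:
{"name": "step_arm", "arguments": {
  "targets": "0 0 0.5 0; 0 0 1 0; 0 0 1 0"
}}

```text
t: 19.65
tcp_pos: [0.4947, -0.2397, 0.0228]
tool_rot: [0.053, 0.999, -0.001, 0.001]
force: [0.5, 0.8, 5.9]
finger_gap: 0.158
gripper_force: 40.5
```

Emit:
{"name": "step_arm", "arguments": {
  "targets": "0 0 -1 0; 0 0 -1 0; 0 0 -1 0; 0 0 -10 0; 0 0 -40 0; 0 0 -85 0; 0 0 -130 0; 0 0 -140 0",
  "gripper": 0.6
}}

```text
t: 20.45
tcp_pos: [0.4964, -0.2411, 0.1671]
tool_rot: [0.053, 0.999, -0.003, 0.004]
force: [0.5, 0.0, 0.3]
finger_gap: 0.398
gripper_force: 0.0
```

Run:
```python
from h import *
im,C=snap("wrist","w4.png")
for r in manip.mark_of("wrist","leaf1")[:3]: print(round(r["p"],2),np.round(r["position"],1),np.round(onplane(C,r["position"],.004),4))
print(go([.4945,.319,.020],np.radians(6.3)),manip.sense()["tcp_pos"])
```

```text
0.86 [326.  183.2] [ 0.4957 -0.238   0.004 ]
(array([ 59.9, 556.3, 142.4]), np.float64(-12.33)) [ 0.49497609 -0.2400754   0.16421573]
```

Emit:
{"name": "step_arm", "arguments": {
  "targets": "4 40 0 0; 9 86 0 0; 14 132 0 0; 19 178 0 -1; 24 224 0 -2; 29 270 0 -4; 34 316 0 -6; 39 362 0 -8; 44 408 0 -10; 49 454 0 -12; 54 500 0 -12.3; 60 546 10 -12.3"
}}

```text
t: 21.75
tcp_pos: [0.491, 0.3117, 0.1505]
tool_rot: [-0.055, 0.998, -0.0, -0.001]
force: [1.3, 0.3, -0.4]
finger_gap: 0.402
gripper_force: 0.0
```

Emit:
{"name": "step_arm", "arguments": {
  "targets": "0 10 30 0; 0 10.3 65 0; 0 10.3 75 0; 0 10.3 75 0"
}}

```text
t: 22.15
tcp_pos: [0.488, 0.3191, 0.0737]
tool_rot: [-0.055, 0.999, -0.001, -0.004]
force: [0.5, -0.6, 0.9]
finger_gap: 0.399
gripper_force: 0.0
```

Run:
```python
from h import *
im,C=snap("wrist","w5.png")
for r in manip.mark_of("wrist","leaf2")[:4]: print(round(r["p"],2),np.round(r["position"],1),np.round(onplane(C,r["position"],.004),4))
print(go([.4945,.319,.020],np.radians(6.3)),manip.sense()["tcp_pos"])
```

```text
0.97 [185.4 226.8] [0.5092 0.2193 0.004 ]
0.9 [318.4 222.7] [0.4952 0.3169 0.004 ]
0.68 [256.8 223.3] [0.5007 0.2718 0.004 ]
(array([-3.7, -1.2, 56.7]), np.float64(-0.08)) [0.49069694 0.319753   0.07667512]
```

Emit:
{"name": "step_arm", "arguments": {
  "targets": "-4 -1.5 15 0; -4 -1.5 35 0; -4 -1.5 50 0; -4 -1.5 55.5 0; -4 -1.5 55.5 0; -4 -1.5 55.5 0"
}}

```text
t: 22.85
tcp_pos: [0.495, 0.3193, 0.0215]
tool_rot: [-0.055, 0.999, 0.0, 0.0]
force: [0.6, -1.3, -0.2]
finger_gap: 0.4
gripper_force: 0.0
```

Emit:
{"name": "step_arm", "arguments": {
  "targets": "0 0 0 0; 0 0 0 0; 0 0 0 0; 0 0 0 0; 0 0 -20 0; 0 0 -55 0; 0 0 -100 0; 0 0 -145 0; 0 0 -155 0",
  "gripper": 1
}}

```text
t: 23.75
tcp_pos: [0.4973, 0.3205, 0.1813]
tool_rot: [-0.055, 0.998, 0.002, 0.005]
force: [0.9, -0.8, -0.9]
finger_gap: 0.158
gripper_force: 40.1
```

```bash
cat > brd.py <<'E'
from h import *
import sys
m=np.array([.6244,-.029,.085]); Rz=R.from_euler('z',-8.6,degrees=True).as_matrix()
for a in sys.argv[1:]:
    x,z=map(float,a.split(",")); print(a,go(m+Rz@np.array([x,0,z]),np.radians(-8.6)))
s=manip.sense(); p=s["tcp_pos"]; print(p,s["force"],s["finger_gap"],"local",Rz.T@(p-m))
E
python3 brd.py=-x 2>/dev/null; python3 brd.py -.19,.09 -.17,.03
```

```text
-.19,.09 (array([  95.6, -312.5,    4.6]), np.float64(14.88))
-.17,.03 (array([  76.8, -317.8,   64.7]), np.float64(14.88))
[0.49727369 0.3204968  0.18131413] [ 0.93193639 -0.79471451 -0.92800941] 0.1579149509772148 local [-0.17795907  0.32655731  0.09631413]
```

Emit:
{"name": "step_arm", "arguments": {
  "targets": "12 -40 0 2; 25 -85 0 4; 38 -130 0 6; 52 -175 0 8; 66 -220 0 10; 80 -265 0 12; 92 -300 2 14.9; 95.5 -312.5 4 14.9; 95.5 -312.5 30 14.9; 92 -313 55 14.9; 80 -317 68 14.9; 77 -318 72 14.9"
}}

```text
t: 24.95
tcp_pos: [0.452, -0.0054, 0.1029]
tool_rot: [0.075, 0.997, 0.0, -0.002]
force: [-9.6, 0.1, 42.2]
finger_gap: 0.158
gripper_force: 46.1
```

Emit:
{"name": "step_arm", "arguments": {
  "targets": "0 0 0 0; 0 0 2 0; 0 0 2 0; 0 0 2 0"
}}

```text
t: 25.35
tcp_pos: [0.4526, -0.0052, 0.103]
tool_rot: [0.075, 0.997, -0.0, 0.0]
force: [-1.2, -0.2, 5.0]
finger_gap: 0.155
gripper_force: 40.9
```

```bash
python3 brd.py
```

```text
[ 0.45264146 -0.00521727  0.1029862 ] [-1.2321373  -0.15414208  5.03198829] 0.15488667653143004 local [-0.17338371 -0.00216865  0.0179862 ]
```

Emit:
{"name": "step_arm", "arguments": {
  "targets": "0 1 -0.8 0; 0 2 -0.8 0; -4 2 -0.8 0; -8 2 -0.8 0; -8 2 -0.8 0"
}}

```text
t: 25.85
tcp_pos: [0.4623, -0.0049, 0.103]
tool_rot: [0.075, 0.997, -0.0, 0.001]
force: [0.2, -0.4, -1.1]
finger_gap: 0.156
gripper_force: 40.1
```

Emit:
{"name": "step_arm", "arguments": {
  "targets": "-3 0 0 0; -6 0 0 0; -9 0 0 0; -12 0 0 0; -12 0 0 0"
}}

```text
t: 26.35
tcp_pos: [0.474, -0.0066, 0.103]
tool_rot: [0.075, 0.997, -0.0, 0.001]
force: [0.3, -1.0, 1.1]
finger_gap: 0.154
gripper_force: 40.3
```

```bash
python3 brd.py
```

```text
[ 0.47402465 -0.00661604  0.10300847] [ 0.29509874 -1.00281466  1.06764806] 0.15436976373457367 local [-0.15203178 -0.00035415  0.01800847]
```

Emit:
{"name": "step_arm", "arguments": {
  "targets": "-3 0 0 0; -6 0 0 0; -9 0 0 0; -12 0 0 0; -12 0 0 0"
}}

```text
t: 26.85
tcp_pos: [0.4825, -0.0077, 0.103]
tool_rot: [0.075, 0.997, 0.0, -0.003]
force: [-6.2, 0.5, 7.0]
finger_gap: 0.157
gripper_force: 41.2
```

Emit:
{"name": "step_arm", "arguments": {
  "targets": "-3 0 0 0; -6 0 0 0; -9 0 0 0; -9 0 0 0"
}}

```text
t: 27.25
tcp_pos: [0.4876, -0.008, 0.1029]
tool_rot: [0.075, 0.997, 0.001, -0.006]
force: [-12.1, 2.1, 13.4]
finger_gap: 0.153
gripper_force: 42.0
```

Emit:
{"name": "step_arm", "arguments": {
  "targets": "-2 0 0 0; -4 0 0 0; -6 0 0 0; -6 0 0 0"
}}

```text
t: 27.65
tcp_pos: [0.4934, -0.0088, 0.103]
tool_rot: [0.075, 0.997, 0.001, -0.007]
force: [-11.7, 2.1, 13.5]
finger_gap: 0.158
gripper_force: 42.1
```

```bash
python3 brd.py; python3 lift.py L2in L1out
```

```text
[ 0.4933899  -0.00875651  0.10296387] [-11.7455765    2.07025259  13.50994156] 0.15773249450090499 local [-0.13256419  0.00042524  0.01796387]
[ 0.49342425 -0.00877773  0.1029385 ] [-12.42150299   1.47162043  12.9570101 ] 0.1574251841990096
top [-0.16  -0.471] 0.97004
topL [-0.074 -0.599] 0.95362
plate [-0.007  0.006] 0.99964
head [-0.03  -0.157] 0.99086
dial [0.025 0.025] 0.99671
arm [-0. -0.] 0.99999
```

Emit:
{"name": "step_arm", "arguments": {
  "targets": "1 0 -0.5 0; 1 0 -1 0; 1 0 -1 0"
}}

```text
t: 28.15
tcp_pos: [0.4954, -0.0093, 0.1031]
tool_rot: [0.075, 0.997, 0.001, -0.004]
force: [-5.0, 2.1, 0.8]
finger_gap: 0.156
gripper_force: 40.2
```

Emit:
{"name": "step_arm", "arguments": {
  "targets": "-1.5 0 0 0; -3 0 0 0; -4.5 0 0 0; -4.5 0 0 0"
}}

```text
t: 28.55
tcp_pos: [0.5003, -0.0101, 0.103]
tool_rot: [0.075, 0.997, 0.001, -0.003]
force: [-4.1, 0.7, 0.9]
finger_gap: 0.159
gripper_force: 40.2
```

Emit:
{"name": "step_arm", "arguments": {
  "targets": "-1.5 0 -0.2 0; -3 0 -0.2 0; -4.5 0 -0.2 0; -6 0 -0.2 0; -6 0 -0.2 0"
}}

```text
t: 29.05
tcp_pos: [0.5094, -0.0119, 0.1039]
tool_rot: [0.075, 0.997, 0.0, 0.0]
force: [-0.5, 0.0, -4.1]
finger_gap: 0.155
gripper_force: 39.7
```

Emit:
{"name": "step_arm", "arguments": {
  "targets": "-1.5 0 0 0; -3 0 0 0; -4.5 0 0 0; -6 0 0 0; -6 0 0 0"
}}

```text
t: 29.55
tcp_pos: [0.5156, -0.0129, 0.1043]
tool_rot: [0.075, 0.997, -0.0, 0.001]
force: [-2.0, 0.2, -4.0]
finger_gap: 0.153
gripper_force: 39.7
```

```bash
python3 brd.py; python3 lift.py L2in2 L1out
```

```text
[ 0.51563217 -0.01290705  0.10429009] [-1.97629083  0.20035377 -4.0464539 ] 0.15327870808554478 local [-0.10995135 -0.00035263  0.01929009]
[ 0.51565798 -0.01290103  0.10439191] [ 0.11838693  1.23628771 -3.74116695] 0.15878505341352767
top [-0.146 -0.859] 0.99356
topL [ 0.03  -0.808] 0.96736
plate [-0.013  0.004] 0.99923
head [-0.068 -0.469] 0.97752
dial [-0.028  0.013] 0.98664
arm [-0.001 -0.001] 0.99999
```

Emit:
{"name": "step_arm", "arguments": {
  "targets": "0 0 0.5 0; 0 0 1 0; 0 0 1.2 0; 0 0 1.2 0"
}}

```text
t: 30.15
tcp_pos: [0.5154, -0.0129, 0.1033]
tool_rot: [0.075, 0.997, -0.0, 0.001]
force: [-1.5, 0.1, -1.3]
finger_gap: 0.154
gripper_force: 40.0
```

Emit:
{"name": "step_arm", "arguments": {
  "targets": "0 0 0 0; 0 0 0 0; 0 0 0 0; 0 0 0 0",
  "gripper": 0.65
}}

```text
t: 30.55
tcp_pos: [0.5154, -0.0129, 0.1032]
tool_rot: [0.075, 0.997, -0.0, 0.001]
force: [0.2, -0.6, 0.6]
finger_gap: 0.351
gripper_force: 0.0
```

```bash
python3 brd.py; python3 lift.py L2rel L1out
python3 - <<'E'
import numpy as np,cv2
f=lambda n:cv2.resize(np.load(f"pics/{n}.npy")[165:245,220:285].clip(0,255).astype(np.uint8),None,fx=6,fy=6,interpolation=cv2.INTER_CUBIC)
cv2.imwrite("pics/cmp2.png",np.hstack([f("L1out"),f("L2rel")]))
E
```

```text
[ 0.51536238 -0.01285778  0.10324504] [ 0.21155565 -0.62209085  0.6299014 ] 0.3512201661428065 local [-0.11022547 -0.00034425  0.01824504]
[ 0.51493967 -0.01273627  0.10303823] [-0.95657993  0.09145634  0.39999294] 0.35034023023507016
top [-0.091 -0.782] 0.99491
topL [ 0.04  -0.764] 0.97025
plate [-0.011  0.007] 0.99933
head [ 0.044 -0.491] 0.95181
dial [-0.021  0.023] 0.98895
arm [-0.003 -0.002] 0.99999
```

View pics/cmp2.png

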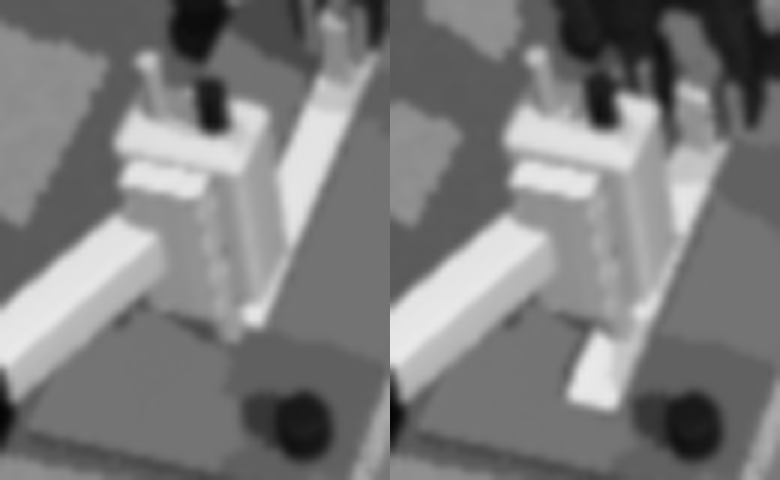

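Emit:
{"name": "step_arm", "arguments": {
  "targets": "0 0 -5 0; 0 0 -15 0; 0 0 -35 0; 0 0 -60 0; 5 0 -90 0; 20 0 -120 0; 40 0 -140 0; 40 0 -140 0; 40 0 -140 0"
}}

```text
t: 31.65
tcp_pos: [0.4757, -0.0068, 0.2439]
tool_rot: [0.075, 0.997, -0.0, 0.001]
force: [-0.4, -0.7, -0.1]
finger_gap: 0.354
gripper_force: 0.0
```

```bash
python3 lift.py end L2rel
python3 - <<'E'
from h import *
for c in ("top","scene"):
    im,C=snap(c,f"end_{c}.png")
    for r in manip.mark_of(c,"leaf2")[:8]: print(c,round(r["p"],2),np.round(r["position"]),np.round(onplane(C,r["position"],.085),3),np.round(onplane(C,r["position"],.004),3))
E
```

```text
[ 0.47549611 -0.00682834  0.24205947] [-0.43664532 -0.83654641 -0.06429999] 0.34888767179418423
top [0.004 0.007] 0.99978
topL [0.005 0.004] 0.99995
plate [-0.017 -0.012] 0.99991
head [-0.002 -0.007] 0.99993
dial [-0.022 -0.009] 0.99991
arm [ 0.006 -0.   ] 0.99997
top 0.64 [289. 211.] [0.488 0.206 0.085] [0.505 0.214 0.004]
top 0.62 [198. 171.] [0.616 0.522 0.085] [0.641 0.551 0.004]
top 0.51 [273. 214.] [0.475 0.257 0.085] [0.491 0.269 0.004]
top 0.51 [185. 226.] [0.426 0.546 0.085] [0.439 0.577 0.004]
scene 0.78 [482. 202.] [0.509 0.53  0.085] [0.438 0.57  0.004]
scene 0.78 [485. 262.] [0.688 0.504 0.085] [0.637 0.541 0.004]
scene 0.73 [388. 233.] [0.628 0.285 0.085] [0.57  0.299 0.004]
scene 0.72 [272. 190.] [ 0.519 -0.012  0.085] [ 0.449 -0.031  0.004]
scene 0.66 [195. 196.] [ 0.56  -0.206  0.085] [ 0.495 -0.246  0.004]
scene 0.64 [360. 212.] [0.57  0.217 0.085] [0.506 0.224 0.004]
scene 0.57 [377. 208.] [0.555 0.26  0.085] [0.489 0.271 0.004]
```

```bash
python3 -c "
from station import manip
print(manip.sign_off())"
```

```text
the job is handed in; nothing more can be done
None
```

The job is handed in, with no verdict returned: leaf1 (5 mm) passed without lifting the probe head and lies in the empty tray; leaf2 (7.5 mm) lifts the head and sits under the nose, bevel through, released; leaf3 and leaf4 were not touched; 32 s used, but some pushes hit 8–12 N (leaf pressed on the board) and one touchdown 42 N.

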